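Fork a retaining clip onto a pump shaft

TASK

Pick up the fork-ended tool and with it, not with the fingers, push the split steel clip along its track on the white fixture until it snaps fully home in the groove of the pump shaft. Then lay the fork tool back down on the green bench, clear of the fixture, and let go.

Things in the scene. Friction and masses are not known exactly. Their poses are not given: they have to be found in the camera images.
- fork: The only one of three same-handled tools on the bench that ends in two square prongs. Lies flat. Origin: underside, below the grip and balance point; x to the prongs, z up. 0.12 kg. Black handle 20 wide (y), 24 tall, x -50 to 35 mm. Thin shank, then steel fork head 36 wide, z 2 to 14, from x 100; prongs 8 wide, 20 mm gap, tips at x 130 mm. Pinch the handle firmly across y at the origin.
- clip: U-shaped sprung steel clip, 60 g, flat in the track. Origin: bore centre, underside. x: its mouth and the push direction, z up. Plate 6 mm thick, 50 wide; arms reach x 13; 17 mm mouth springs over the shaft. Upturned heel 44 wide, 20 tall, rear face at x -26: the prongs push there. A rib 5 wide, 14 tall sticks out behind to x -34, between the prongs. Snapping it home takes 8 to 15 N.
- seat (a point): Where the clip's origin must end: on the axis of the upright pump shaft, at the track floor (top of the white block), 70 mm above the bench. x: push direction, z up. The clip starts 40 to 56 mm before it (x -56 to -40). The shaft has a 22 mm diameter groove, z 0 to 8 mm, under a 30 mm collar; shaft top at z 38 mm.
- fixture: White nylon block on a black steel stand, fixed to the bench. Origin: on the bench, on the shaft axis; x as the seat's. Block 116 wide (y), x -92 to 63 mm, top at z 70. The track on top runs along x from the block's open end at x -92 to the shaft, between rails 8 tall and 53 mm apart. Base plate x -100 to 70, 120 wide. Beyond the shaft (x 23 to 61) a pump flange with an outlet pipe, top z 118.
Mind the look-alikes: they are no part of the job. What is meant by the clip is not pink, and is the larger of those in its own colour.

How it is judged (in metres and radians):
On the way, in this order (a step that is already met when the one before it is completed fails the run):
1. the fork tool is picked up off the bench (height (world z) of fork above 0.04 m and contact force between the fingers and fork above 1 N), for 0.2 s.
2. the held fork pushes on the clip, which is not yet home (contact force between fork and clip above 0.2 N and contact force between the fingers and fork above 1 N and horizontal distance between clip and seat above 0.009 m).
3. the clip has snapped home in the groove (horizontal distance between clip and seat below 0.005 m and angle between clip's own z axis and vertical below 0.17 rad), for 0.1 s.
At the end, for the whole second after the job is handed in: The clip is snapped in the groove: its bore centre within 5 mm of the shaft axis, at the track floor within 4 mm in height and level within 10 degrees. The fork tool lies at rest on the bench (origin below 30 mm), not touching the clip and its origin at least 120 mm from the shaft axis (all of step 3 and z of clip in the frame of seat between -0.004 and 0.004 m and height (world z) of fork below 0.03 m and linear speed of each of fork, clip below 0.02 m/s and contact force between fork and clip below 0.05 N and horizontal distance between fork and seat above 0.12 m).
It fails at once if the fingers or the arm push on the clip (contact force between any of the fingers, the arm and clip above 0.5 N).
It also fails if it takes over 45 s, if anything falls off the work surface, if the arm or the gripper's body presses on something with over 40 N, if the wrist force passes 120 N, or if a joint passes its speed limit or range.

ROBOT

A 7-joint arm with a two-finger parallel gripper is mounted at the origin on the work surface. World frame = base frame: x ahead of the robot, y to its left, z up, the work surface at z = 0. Lengths are in mm, angles in rad, forces in N, time in s.
With the tool pointing down it reaches from about 350 to 900 mm from the base axis. Payload 8.1 kg.
Tool frame: the origin (TCP) lies on the front face of the gripper's body, between the roots of the fingers; the fingertips stand ahead of it and the grasp point (between the pads) lies 47 mm ahead of it (arm.nose_length is the z of the fingertips in the tool frame, in mm); z points along the fingers, y is the line along which they close (so a half turn about z gives the same grasp; the last joint's range is limited). The gripper opens to 92 mm and grips with 3 to 60 N. Pads are 19 mm wide; open, the fingers measure 130 mm over their backs; the gripper's body (75 mm by 190 mm) begins 47 mm behind the grasp point.
Start: joints at [1.234, 0.434, 0.025, 1.573, -0.012, 1.134, -0.075], TCP at [144.772, -608.013, 292.242] pointing down, gripper open.
Joint ranges: [-2.62, 2.62], [-0.44, 2.09], [-1.27, 1.32], [0.08, 2.57], [-1.32, 4.46], [0.12, 2], [-2.74, 2.74]. Speed limits (rad/s): [2.22, 2.22, 3.01, 3.01, 3.14, 3.14, 3.14].

INTERFACE

Orientations are given as a 3x3 rotation matrix whose columns are the frame's x, y, z axes.
In Python, from workcell import arm gives the robot as it stands.
- The arm moves only by the tool send_rows, never from a script. Its argument "deltas" is a list of rows, each a list of 6 numbers: the shift along the tool's x, y, z as a fraction of full scale, then the turn, a rotation vector about the tool's x, y, z as a fraction of full scale. A call has 1 to 5 rows; each row shifts and turns the commanded pose from where the row before left it, along the tool's axes as they then stand; what a row does not reach is not made up. Full scale, the value 1, is 50 cm for a shift and 60 degrees for a turn. A row lasts 1/8 s, in which the tool goes at most 62.5 mm and 10.7 degrees, less where a joint would pass 70% of its speed; a pose out of reach is approached as far as the arm can. A call with a number of a shift or a turn outside -1 to 1 is refused whole. A call with a gripper value outside its range is refused whole. "claw" is the finger opening in mm, from 0 to 91.8, set as the call begins (left out, the last holds). The fingers move at their own pace and stop on an object; "newtons" is the grip in N (left out, the last holds). Time passes only in rows, so rows that do not move let the fingers close. It gives the time, the measured TCP pose, the force, the opening and the grip force at its end, in the units of the state.
- arm.sense(): the state, without advancing time (a new reading comes with each control period).
- arm.grab_frame(name): name is "scene" or "top" or "wrist"; returns a dict with "frame" (420x560x3 uint8, red, green, blue), "camera_matrix" (3x3 intrinsics, pixels), "R" (3x3) and "t" (3): a world point X has camera coordinates R X + t. Camera axes: x right, y down, z forward; pixel columns grow to the right and rows downward; lengths in mm; the calibration is good to about 2 mm. A picture is of the moment at which its call begins. There is no depth.
- arm.finish_job(): hands the job in; it is judged then, once.
The state is a dict: "t": time; "joint_pos": joint angles; "qd": joint speeds; "effort": joint torques, N m; "tool_pos": TCP position; "eef_rot": TCP orientation; "contact_force": force on the tool from outside, world axes, zero at the start; "wrist_torque": the same for the moment, N m; "opening": finger opening in mm; "gripper_force": force on a finger pad.
Only numpy, scipy, OpenCV 4.12 (cv2) and the standard library are available. Lean on these libraries where they do the work, as an engineer would, in place of code of your own. Each camera call takes 0.05 s, during which the arm holds its last target. There are 200 camera calls.

## Working session

There is one attempt and no reset: what is moved stays moved. The work goes in short steps, Python scripts to look and compute and a tool call to move; the robot and the scene stay as the last step left them, time stands still between calls to the robot, and variables do not carry over. Pictures are saved under pics/ and viewed, at most 10 in all, crops included, and the job is handed in when it is done.

Besides the shell and the picture viewer there is one more tool, called after "Call:" as name([rows], argument=value, ...), one row to a line, values as JSON. send_rows: Moves the arm, as the interface text tells. Its arguments: {"type":"object","properties":{"deltas":{"type":"array"},"claw":{"type":"number"},"newtons":{"type":"number"}},"required":["deltas"]}

```bash
mkdir -p pics; ls
cat > h.py <<'E'
import numpy as np, cv2
from workcell import arm
def grab(n):
    f=arm.grab_frame(n); return f
def save(f,p): cv2.imwrite(p,cv2.cvtColor(f["frame"],cv2.COLOR_RGB2BGR))
def ray(f,u,v,z):
    K,R,t=map(np.array,(f["camera_matrix"],f["R"],f["t"])); d=R.T@np.linalg.solve(K,[u,v,1.]); c=-R.T@t.ravel()
    return c+d*(z-c[2])/d[2]
def proj(f,X):
    K,R,t=map(np.array,(f["camera_matrix"],f["R"],f["t"])); p=K@(R@np.array(X,float)+t.ravel()); return p[:2]/p[2]
def tri(obs):
    A=np.zeros((3,3));b=np.zeros(3)
    for f,u,v in obs:
        K,R,t=map(np.array,(f["camera_matrix"],f["R"],f["t"])); d=R.T@np.linalg.solve(K,[u,v,1.]); d/=np.linalg.norm(d); c=-R.T@t.ravel()
        P=np.eye(3)-np.outer(d,d);A+=P;b+=P@c
    return np.linalg.solve(A,b)
E
python3 - <<'E'
from h import *
import pickle
d={}
for n in("scene","top","wrist"):
    d[n]=grab(n); 
    f=d[n]; print(n,np.round(-np.array(f["R"]).T@np.array(f["t"]).ravel()),np.round(f["camera_matrix"]).tolist())
pickle.dump(d,open("f0.pkl","wb"))
im=np.hstack([d["scene"]["frame"],d["top"]["frame"]])
save(d["scene"],"pics/s0.png");save(d["top"],"pics/t0.png")
s=arm.sense();print(s["tool_pos"],np.round(s["eef_rot"],3),s["opening"],arm.nose_length,s["t"])
E
```

```text
pics
scene [1032.   53.  652.] [[409.0, 0.0, 281.0], [0.0, 409.0, 207.0], [0.0, 0.0, 1.0]]
top [377.  -5. 878.] [[506.0, 0.0, 281.0], [0.0, 506.0, 211.0], [0.0, 0.0, 1.0]]
wrist [ 223. -589.  384.] [[362.0, 0.0, 275.0], [0.0, 362.0, 206.0], [0.0, 0.0, 1.0]]
[ 144.69750763 -607.701645    291.62037223] [[ 0.973  0.232 -0.   ]
 [ 0.232 -0.973  0.001]
 [-0.    -0.001 -1.   ]] 91.77519910702885 65.5 0.15
```

View pics/s0.png

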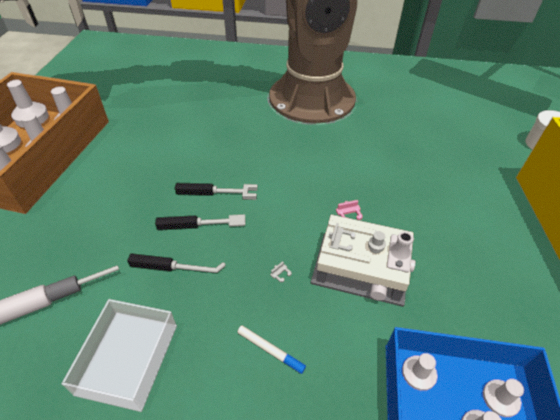

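View pics/t0.png

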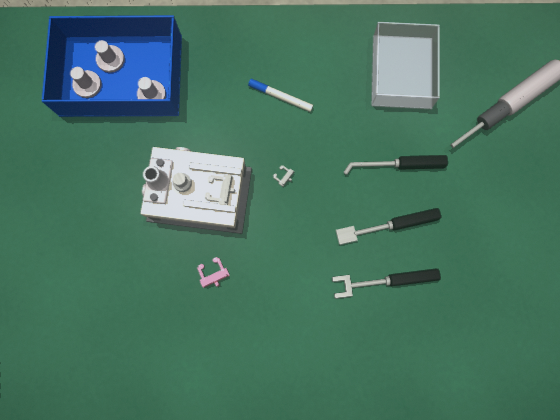

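The scene view shows the tools: fork at scene (217,190) / top (385,282), spatula at top (390,225), hook at top (395,163). The clip candidates are the one in the track at top (222,188), a small loose one at top (284,175), and a pink one at top (213,272). I choose the two-pronged fork and the large steel clip in the track, and check both in one crop.

Run:
```python
from h import *
import pickle
d=pickle.load(open("f0.pkl","rb"));f=d["top"];g=d["scene"]
a=cv2.resize(f["frame"][140:235,135:255],None,fx=5,fy=5,interpolation=2)
b=cv2.resize(f["frame"][255:310,320:450],None,fx=4,fy=4,interpolation=2)
c=cv2.resize(g["frame"][205:305,300:420],None,fx=4,fy=4,interpolation=2)
W=np.zeros((600,800,3),np.uint8)
a=cv2.resize(f["frame"][145:230,140:250],(440,340),interpolation=2);W[:340,:440]=a
W[340:560,:520]=b
W[:300,440:800]=cv2.resize(c,(360,300))
W[340:,520:]=cv2.resize(d["wrist"]["frame"],(280,260))
cv2.imwrite("pics/c0.png",W[...,::-1])
# handle masks in both
for n,z in(("top",24),("scene",24)):
    F=d[n];h=cv2.cvtColor(F["frame"],cv2.COLOR_RGB2HSV)
    m=(h[...,2]<45).astype(np.uint8)
    k,l,st,c=cv2.connectedComponentsWithStats(m)
    for i in range(1,k):
        if 100<st[i,4]<1500:
            pts=np.argwhere(l==i)[:,::-1].astype(np.float32)
            print(n,st[i],c[i].round(1),np.round(ray(F,*c[i],z),0),cv2.minAreaRect(pts))
```

```text
top [399 163  48   6 161] [422.3 166.4] [ 614. -245.   24.] ((422.5, 165.5), (47.0, 5.0), 0.0)
scene [176 184  37  11 231] [195.1 190.7] [ 443. -213.   24.] ((194.0, 189.0), (10.0, 36.0), 90.0)
scene [156 219  42  11 238] [177.1 225.2] [ 542. -221.   24.] ((176.53314208984375, 225.2760467529297), (8.062159538269043, 40.707950592041016), 83.1572265625)
scene [128 260  44  11 236] [149.9 265.2] [ 642. -240.   24.] ((149.50344848632812, 264.9586486816406), (43.51583480834961, 7.14191198348999), 4.763641834259033)
```

View pics/c0.png

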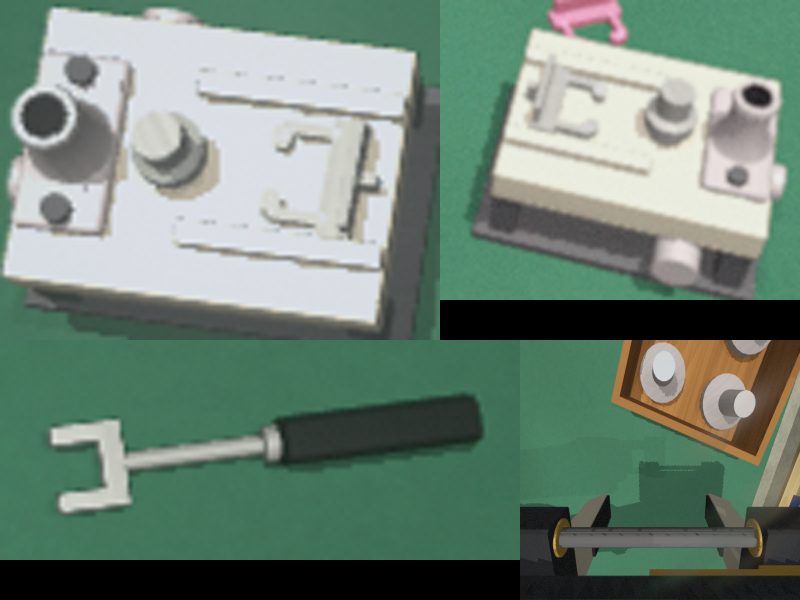

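The crop confirms both: the fork with two prongs (tips near top px (333,279) and (335,296)), and the large grey clip in the track with its rib pointing to the open end, the shaft and pump flange to its left. Now I turn these into positions.

Run:
```python
from h import *
import pickle
d=pickle.load(open("f0.pkl","rb"));f=d["top"];g=d["scene"]
T=lambda x,y:(140+x/4,145+y/4); S=lambda x,y:(300+(x-440)/3,205+y/3); B=lambda x,y:(320+x/4,255+(y-340)/4)
r=lambda p:np.round(p,1)
print("shaft top",r(tri([(f,*T(157,131)),(g,*S(679,90))])))
C=[T(50,10),T(417,52),T(380,326),T(5,278)]
P=[ray(f,*c,70) for c in C]; print("corners",r(P),"c",r(np.mean(P,0)),[r(np.linalg.norm(P[i]-P[i-1])) for i in range(4)])
print("corner tri near open: ",r(tri([(f,*T(380,326)),(g,*S(531,32))])),r(tri([(f,*T(417,52)),(g,*S(492,192))])))
u=((P[0]-P[1])+(P[3]-P[2]));u/=np.linalg.norm(u);cen=np.mean(P,0);print("dir",r(u*100),np.degrees(np.arctan2(u[1],u[0])),"seat from block",r(cen-u*(-14.5)))
print("flange",r(ray(f,*T(45,115),118)))
# clip heel: top edge z 90
h=[ray(f,*T(362,124),90),ray(f,*T(340,236),90)];print("heel top",r(h))
for p in("a",):print("heel tri",r(tri([(f,*T(358,124)),(g,*S(536,128))])),r(tri([(f,*T(335,236)),(g,*S(552,60))])))
print("tips",r(ray(f,*B(51,436),14)),r(ray(f,*B(61,504),14)))
tip=(ray(f,*B(51,436),14)+ray(f,*B(61,504),14))/2
he=(ray(f,*B(478,400),24)+ray(f,*B(480,438),20))/2
hf=ray(f,*B(280,440),22)
print(r(tip),r(he),r(hf)); u=tip-he;u[2]=0;print(np.linalg.norm(u),np.degrees(np.arctan2(u[1],u[0])));u/=np.linalg.norm(u)
print("fork origin",r(tip-130*u),r(he+50*u))
print("handle far end top tri",r(tri([(f,*B(470,400)),(g,176,185)])))
```

```text
shaft top [575.  161.5 106.6]
corners [[636.6 214.5  70. ]
 [617.5  61.3  70. ]
 [502.7  75.1  70. ]
 [523.2 227.9  70. ]] c [570.  144.7  70. ] [np.float64(114.2), np.float64(154.4), np.float64(115.6), np.float64(154.1)]
corner tri near open:  [503.9  77.2  61.9] [622.8  63.5  51.9]
dir [12.8 99.2  0. ] 82.63469281248415 seat from block [571.8 159.1  70. ]
flange [578.7 201.5 118. ]
heel top [[581.7  81.5  90. ]
 [535.8  89.5  90. ]]
heel tri [586.7  85.5  70.6] [538.4  92.5  77.4]
tips [420.7 -86.1  14. ] [392.3 -89.6  14. ]
[406.5 -87.8  14. ] [ 426.6 -264.8   22. ] [ 418.2 -181.1   22. ]
178.08366575946684 96.48910371502204
fork origin [ 421.2 -217.    14. ] [ 421.  -215.1   22. ]
handle far end top tri [ 434.1 -259.3   25.7]
```

```bash
cat >> h.py <<'E'
def plan(x,y,z,yaw,n,start=None):
    s=arm.sense(); R=np.array(s["eef_rot"]); p=np.array(s["tool_pos"])
    th=np.degrees(np.arctan2(R[1,0],R[0,0])); d=(np.array([x,y,z])-p)/n; dt=((yaw-th+180)%360-180)/n
    print("now",p.round(1),"yaw",round(th,2),"tilt",R[:2,2].round(4))
    for i in range(n):
        c,q=np.cos(np.radians(th)),np.sin(np.radians(th))
        print([round(v,4) for v in((d[0]*c+d[1]*q)/500,(d[0]*q-d[1]*c)/500,-d[2]/500,0,0,-dt/60)],end=",\n"); th+=dt
E
python3 -c "
from h import *
plan(427,-290,230,96.2,10)"
```

```text
now [ 144.7 -607.7  291.6] yaw 13.39 tilt [-0.0004  0.0012]
[np.float64(0.0696), np.float64(-0.0487), np.float64(0.0123), 0, 0, np.float64(-0.138)],
[np.float64(0.0759), np.float64(-0.0382), np.float64(0.0123), 0, 0, np.float64(-0.138)],
[np.float64(0.0806), np.float64(-0.0269), np.float64(0.0123), 0, 0, np.float64(-0.138)],
[np.float64(0.0837), np.float64(-0.015), np.float64(0.0123), 0, 0, np.float64(-0.138)],
[np.float64(0.085), np.float64(-0.0028), np.float64(0.0123), 0, 0, np.float64(-0.138)],
[np.float64(0.0845), np.float64(0.0095), np.float64(0.0123), 0, 0, np.float64(-0.138)],
[np.float64(0.0822), np.float64(0.0216), np.float64(0.0123), 0, 0, np.float64(-0.138)],
[np.float64(0.0783), np.float64(0.0332), np.float64(0.0123), 0, 0, np.float64(-0.138)],
[np.float64(0.0727), np.float64(0.0441), np.float64(0.0123), 0, 0, np.float64(-0.138)],
[np.float64(0.0655), np.float64(0.0541), np.float64(0.0123), 0, 0, np.float64(-0.138)],
```

Call:
send_rows([
  [0.07,-0.049,0.012,0,0,-0.138],
  [0.076,-0.038,0.012,0,0,-0.138],
  [0.08,-0.027,0.012,0,0,-0.138],
  [0.084,-0.015,0.012,0,0,-0.138],
  [0.085,-0.003,0.012,0,0,-0.138],
], claw=60)

```text
t: 0.78
tool_pos: [286.6, -447.7, 262.0]
eef_rot: [[0.573, 0.82, -0.0], [0.82, -0.573, 0.0], [-0.0, -0.0, -1.0]]
contact_force: [0.2, -1.5, -0.5]
opening: 60.3
gripper_force: 0.0
```

Call:
send_rows([
  [0.085,0.01,0.012,0,0,-0.138],
  [0.082,0.022,0.012,0,0,-0.138],
  [0.078,0.033,0.012,0,0,-0.138],
  [0.073,0.044,0.012,0,0,-0.138],
  [0.066,0.054,0.012,0,0,-0.138],
])

```text
t: 1.4
tool_pos: [428.0, -288.9, 232.0]
eef_rot: [[-0.112, 0.994, -0.0], [0.994, 0.112, -0.0], [-0.0, -0.0, -1.0]]
contact_force: [-0.2, -0.2, 0.2]
opening: 60.2
gripper_force: 0.0
```

Run:
```python
from h import *
import pickle
f=grab("wrist");pickle.dump(f,open("w1.pkl","wb"));save(f,"pics/w1.png")
print(np.round(-np.array(f["R"]).T@np.array(f["t"]).ravel()))
for n,X in(("o",(421,-216,24)),("end",(426.6,-264.8,24)),("tip",(406.5,-87.8,14))):print(n,proj(f,X).round(1))
```

```text
[ 418. -208.  325.]
o [278.  103.4]
end [277.9 164.2]
tip [278.4 -83.4]
```

View pics/w1.png

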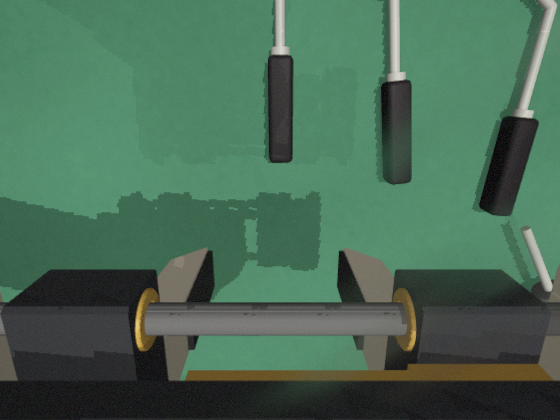

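The wrist view shows the fork handle at px x 269–293, y 55–162 (rear end at row 162), within 2–3 px of the prediction; the other handles at (397,130) and (510,165) are the look-alikes. I take a second wrist place for height.

Call:
send_rows([
  [0.03,0,0.06,0,0,0],
  [0.03,0,0.06,0,0,0],
  [0,0,0,0,0,0],
])

```text
t: 1.82
tool_pos: [422.7, -258.8, 170.7]
eef_rot: [[-0.109, 0.994, -0.004], [0.994, 0.109, 0.002], [0.003, -0.004, -1.0]]
contact_force: [0.4, 0.1, 0.6]
opening: 59.4
gripper_force: 0.0
```

Run:
```python
from h import *
import pickle
f=pickle.load(open("w1.pkl","rb"));g=grab("wrist");pickle.dump(g,open("w2.pkl","wb"))
C=[]
for F in(f,g):
    h=cv2.cvtColor(F["frame"],cv2.COLOR_RGB2HSV);m=((h[...,2]<60)).astype(np.uint8)
    p=proj(F,(421,-225,24)).astype(int);print(p)
    k,l,st,c=cv2.connectedComponentsWithStats(m,connectivity=4);i=l[p[1],p[0]];print(st[i])
    ys=np.arange(st[i,1],st[i,1]+st[i,3]);w=[np.where(l[y]==i)[0] for y in ys]
    x0,y0,ww,hh=st[i,:4]
    # edges near rear end and front end
    e=lambda y:(np.where(l[y]==i)[0][[0,-1]]+[0,1])
    r=y0+hh-12; fr=y0+12
    C.append((F,e(fr),fr,e(r),r,y0,y0+hh))
    print("front",e(fr),fr,"rear",e(r),r)
    for y in(fr,r):
        a,b=[ray(F,u,y,24) for u in e(y)];print(((a+b)/2).round(1),np.linalg.norm(a-b).round(1))
(_,a1,b1,c1,d1,t1,e1),(_,a2,b2,c2,d2,t2,e2)=C
# rear end (bottom row) centre & front end centre, triangulated
print("rear",tri([(f,c1.mean(),e1),(g,c2.mean(),e2)]).round(1),"front",tri([(f,a1.mean(),t1),(g,a2.mean(),t2)]).round(1))
print(arm.sense()["tool_pos"])
```

```text
[276 114]
[ 268   55   25  108 1743]
front [268 293] 67 rear [269 292] 151
[ 419.8 -188.8   24. ] 19.4
[ 427.4 -253.6   24. ] 19.1
[280 167]
[ 269   98   31  123 2567]
front [270 299] 110 rear [271 299] 209
[ 419.4 -187.5   24. ] 18.6
[ 427.6 -253.5   24. ] 19.4
rear [ 429.  -265.    16.4] front [ 418.7 -180.2   23.7]
[ 423.69819813 -259.98974857  172.00355734]
```

Call:
send_rows([
  [0.09,0.008,0.02,0,0,-0.01],
  [0,0,0.05,0,0,0],
  [0,0,0.05,0,0,0],
  [0,0,0,0,0,0],
])

```text
t: 2.38
tool_pos: [423.2, -215.8, 112.2]
eef_rot: [[-0.117, 0.993, -0.001], [0.993, 0.117, -0.0], [0.0, -0.001, -1.0]]
contact_force: [0.5, 0.6, -0.4]
opening: 60.2
gripper_force: 0.0
```

```bash
python3 -c "
from h import *
plan(423,-215,69,96.8,2)"
```

```text
now [ 423.2 -215.8  112.2] yaw 96.74 tilt [-0.001  -0.0001]
[np.float64(0.0008), np.float64(-0.0001), np.float64(0.0432), 0, 0, np.float64(-0.0005)],
[np.float64(0.0008), np.float64(-0.0001), np.float64(0.0432), 0, 0, np.float64(-0.0005)],
```

Call:
send_rows([
  [0.001,0,0.043,0,0,0],
  [0.001,0,0.043,0,0,0],
  [0,0,0,0,0,0],
])

```text
t: 2.75
tool_pos: [423.3, -214.6, 69.7]
eef_rot: [[-0.118, 0.993, -0.0], [0.993, 0.118, -0.0], [-0.0, -0.0, -1.0]]
contact_force: [0.4, -0.1, 0.7]
opening: 60.2
gripper_force: 0.0
```

Call:
send_rows([
  [0,0,0,0,0,0],
  [0,0,0,0,0,0],
  [0,0,0,0,0,0],
  [0,0,0,0,0,0],
  [0,0,0,0,0,0],
], claw=10, newtons=50)

```text
t: 3.38
tool_pos: [423.2, -214.0, 69.4]
eef_rot: [[-0.118, 0.993, 0.0], [0.993, 0.118, -0.0], [-0.0, 0.0, -1.0]]
contact_force: [-0.5, -0.4, 3.5]
opening: 19.4
gripper_force: 50.0
```

Call:
send_rows([
  [0,0,-0.04,0,0,0],
  [0,0,-0.08,0,0,0],
  [0,0,-0.08,0,0,0],
  [0,0,0,0,0,0],
])

```text
t: 3.88
tool_pos: [424.5, -214.5, 171.6]
eef_rot: [[-0.118, 0.993, 0.004], [0.993, 0.118, -0.002], [-0.003, 0.004, -1.0]]
contact_force: [-0.2, -0.1, -2.1]
opening: 19.5
gripper_force: 50.0
```

```bash
python3 -c "
from h import *
plan(495,30,250,82.6,5);print(arm.sense()['gripper_force'],arm.sense()['opening'])"
```

```text
now [ 424.5 -214.5  171.6] yaw 96.78 tilt [ 0.0044 -0.0022]
[np.float64(0.0938), np.float64(0.0395), np.float64(-0.0313), 0, 0, np.float64(0.0473)],
[np.float64(0.0956), np.float64(0.0349), np.float64(-0.0313), 0, 0, np.float64(0.0473)],
[np.float64(0.0972), np.float64(0.0301), np.float64(-0.0313), 0, 0, np.float64(0.0473)],
[np.float64(0.0986), np.float64(0.0252), np.float64(-0.0313), 0, 0, np.float64(0.0473)],
[np.float64(0.0997), np.float64(0.0203), np.float64(-0.0313), 0, 0, np.float64(0.0473)],
49.99950349330902 19.46087163317115
```

Call:
send_rows([
  [0.094,0.04,-0.031,0,0,0.047],
  [0.096,0.035,-0.031,0,0,0.047],
  [0.097,0.03,-0.031,0,0,0.047],
  [0.099,0.025,-0.031,0,0,0.047],
  [0.1,0.02,-0.031,0,0,0.047],
])

```text
t: 4.5
tool_pos: [493.1, 32.5, 246.0]
eef_rot: [[0.129, 0.992, -0.002], [0.992, -0.129, -0.001], [-0.001, -0.002, -1.0]]
contact_force: [0.3, -0.9, -0.9]
opening: 19.5
gripper_force: 50.0
```

Call:
send_rows([
  [0,0,0,0,0,0],
  [0,0,0,0,0,0],
])

```text
t: 4.75
tool_pos: [492.7, 30.6, 245.5]
eef_rot: [[0.126, 0.992, -0.002], [0.992, -0.126, -0.001], [-0.001, -0.002, -1.0]]
contact_force: [0.2, -0.4, -0.9]
opening: 19.7
gripper_force: 50.0
```

Run:
```python
from h import *
import pickle
d={n:grab(n) for n in("wrist","top","scene")};d["tcp"]=arm.sense();pickle.dump(d,open("f3.pkl","wb"))
s=d["tcp"];print(s["tool_pos"],np.round(s["eef_rot"],3),s["gripper_force"])
f=d["wrist"];save(f,"pics/w3.png")
for X in((573,160,108),(573,160,70),(568,110,70)):print(proj(f,X).round())
```

```text
[492.82032684  29.6062193  245.82488813] [[ 0.129  0.992 -0.002]
 [ 0.992 -0.129 -0.001]
 [-0.001 -0.002 -1.   ]] 49.99942123889923
[391. -15.]
[373.   1.]
[370.  82.]
```

View pics/w3.png

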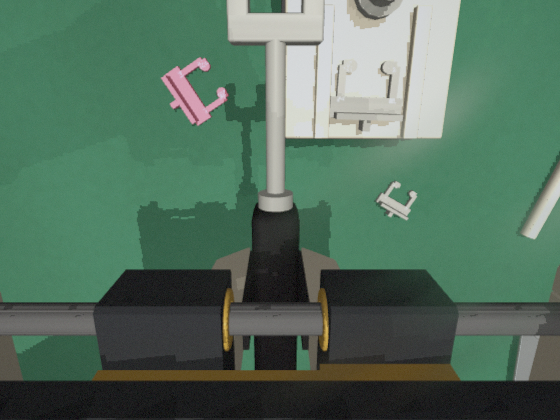

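The wrist view shows the fork held straight (head at (276,25), shank to (275,195)), the fixture to its right with the clip heel at about (366,105), rib at (365,126), and the shaft at the top edge (378,2). The small and pink look-alikes are off the block. I go forward for a second view with the shaft in frame.

Call:
send_rows([
  [0.08,0,0,0,0,0],
  [0.08,0,0,0,0,0],
  [0,0,0,0,0,0],
  [0,0,0,0,0,0],
])

```text
t: 5.4
tool_pos: [503.4, 109.1, 246.2]
eef_rot: [[0.128, 0.992, -0.001], [0.992, -0.128, -0.001], [-0.001, -0.001, -1.0]]
contact_force: [-0.0, -0.1, -0.6]
opening: 19.7
gripper_force: 50.0
```

Run:
```python
from h import *
import pickle
d={n:grab(n) for n in("wrist",)};d["tcp"]=arm.sense();pickle.dump(d,open("f4.pkl","wb"))
f=d["wrist"];e=pickle.load(open("f3.pkl","rb"))["wrist"]
a=cv2.resize(f["frame"][0:260,250:480],None,fx=2.2,fy=2.2,interpolation=2)
b=cv2.resize(e["frame"][0:150,280:460],None,fx=1.6,fy=1.6,interpolation=2)
W=np.zeros((572,800,3),np.uint8);W[:a.shape[0],:a.shape[1]]=a;W[:b.shape[0],510:510+b.shape[1]]=b
cv2.imwrite("pics/c4.png",W[...,::-1])
```

```text
(no output)
```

View pics/c4.png

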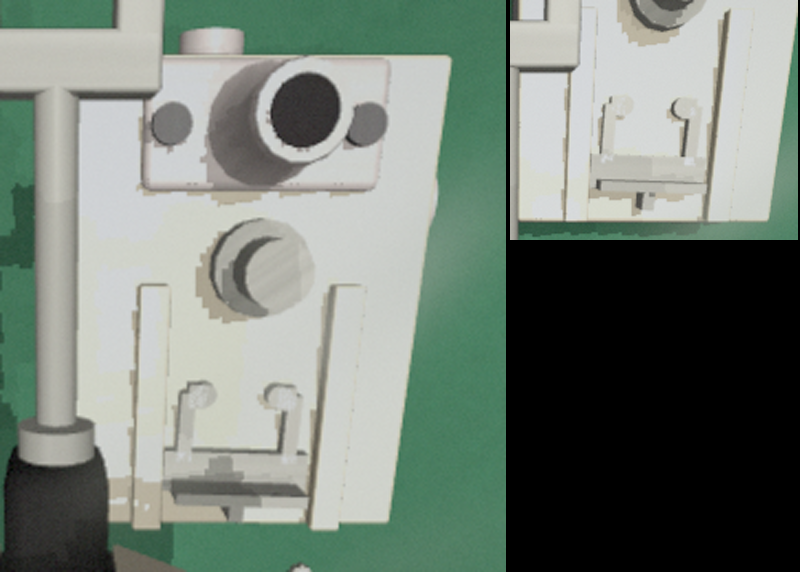

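The close view shows the shaft top disc at crop (278,273), rails at columns 140–168 and 333–365 between rows 287–527, the clip heel at rows 450–500 between columns 165–308, and the pipe beyond. Computing the axis from these.

Run:
```python
from h import *
import pickle
f=pickle.load(open("f4.pkl","rb"))["wrist"];e=pickle.load(open("f3.pkl","rb"));w3=e["wrist"]
t0=pickle.load(open("f0.pkl","rb"))
A=lambda x,y:(250+x/2.2,y/2.2); B=lambda x,y:(280+(x-510)/1.6,y/1.6)
r=lambda p:np.round(p,1)
T=lambda x,y:(140+x/4,145+y/4); S=lambda x,y:(300+(x-440)/3,205+y/3)
print("shaft top",r(ray(f,*A(281,273),108)),"tri top/w",r(tri([(f,*A(281,273)),(t0["top"],*T(157,131))])),r(tri([(f,*A(281,273)),(t0["top"],*T(157,131)),(t0["scene"],*S(679,90))])))
for n,p,q in(("L",(168,287),(160,527)),("R",(333,287),(312,527)),("blockR",(450,57),(388,521))):
    z=70 if n=="blockR" else 78
    a,b=ray(f,*A(*p),z),ray(f,*A(*q),z);u=a-b;print(n,r(a),r(b),np.degrees(np.arctan2(u[1],u[0])).round(2),np.linalg.norm(u).round(1))
print("block rear R corner tri",r(tri([(f,*A(388,521)),(w3,*B(768,220))])),"clip arm balls tri",r(tri([(f,*A(202,392)),(w3,*B(621,105))])),r(tri([(f,*A(283,395)),(w3,*B(686,107))])))
for z in(70,76,90):print("heel pts",z,r(ray(f,*A(172,500),z)),r(ray(f,*A(308,497),z)),"w3",r(ray(w3,*B(597,190),z)),r(ray(w3,*B(706,190),z)))
for z in (76,78,84,90):print("balls",z,r(ray(f,*A(202,392),z)),r(ray(f,*A(283,395),z)))
# fork head in w3: head rear corners and grip state
s=e["tcp"];print(s["tool_pos"])
for z in(176.5+14,):print("fork head rear L/R (w3)",r(ray(w3,229,41,z)),r(ray(w3,323,41,z)),"collar",r(ray(w3,258,195,z)),r(ray(w3,293,195,z)))
```

```text
shaft top [573.7 162.8 108. ] tri top/w [576.4 161.8  99.2] [574.6 161.9 105.8]
L [545.3 159.6  78. ] [535.3  76.8  78. ] 83.12 83.4
R [597.9 152.8  78. ] [588.5  69.9  78. ] 83.51 83.4
blockR [637.7 216.6  70. ] [618.2  65.1  70. ] 82.68 152.7
block rear R corner tri [618.7  64.5  68.7] clip arm balls tri [554.3 122.2  72.5] [581.5 117.9  73.5]
heel pts 70 [541.2  83.2  70. ] [589.8  78.1  70. ] w3 [541.6  87.9  70. ] [590.3  81.8  70. ]
heel pts 76 [540.6  85.6  76. ] [588.1  80.6  76. ] w3 [540.8  88.5  76. ] [588.3  82.4  76. ]
heel pts 90 [539.1  91.1  90. ] [584.1  86.4  90. ] w3 [538.7  89.7  90. ] [583.8  84.   90. ]
balls 76 [553.9 123.1  76. ] [581.  118.6  76. ]
balls 78 [553.6 123.6  78. ] [580.4 119.1  78. ]
balls 84 [552.7 125.1  84. ] [578.9 120.7  84. ]
balls 90 [551.7 126.7  90. ] [577.3 122.4  90. ]
[492.82032684  29.6062193  245.82488813]
fork head rear L/R (w3) [487.2 131.7 190.5] [522.  127.3 190.5] collar [489.5  71.2 190.5] [504.2  69.3 190.5]
```

```bash
python3 -c "
from h import *
plan(541.7,-86.6,246,82.8,4)"
```

```text
now [503.5 108.7 246.3] yaw 82.57 tilt [-0.0009 -0.0011]
[np.float64(-0.0944), np.float64(0.0316), np.float64(0.0001), 0, 0, np.float64(-0.0009)],
[np.float64(-0.0944), np.float64(0.0315), np.float64(0.0001), 0, 0, np.float64(-0.0009)],
[np.float64(-0.0944), np.float64(0.0314), np.float64(0.0001), 0, 0, np.float64(-0.0009)],
[np.float64(-0.0945), np.float64(0.0313), np.float64(0.0001), 0, 0, np.float64(-0.0009)],
```

Call:
send_rows([
  [-0.094,0.032,0,0,0,-0.001],
  [-0.094,0.032,0,0,0,-0.001],
  [-0.094,0.031,0,0,0,-0.001],
  [-0.095,0.031,0,0,0,-0.001],
  [0,0,0,0,0,0],
])

```text
t: 6.08
tool_pos: [541.9, -91.3, 246.2]
eef_rot: [[0.133, 0.991, -0.001], [0.991, -0.133, -0.003], [-0.003, -0.001, -1.0]]
contact_force: [-0.8, 0.3, -1.2]
opening: 19.9
gripper_force: 50.0
```

Call:
send_rows([
  [0,0,0.07,0,0,0],
  [0,0,0.07,0,0,0],
  [0,0,0.067,0,0,0],
  [0,0,0,0,0,0],
  [0,0,0,0,0,0],
])

```text
t: 6.7
tool_pos: [542.8, -84.5, 144.4]
eef_rot: [[0.123, 0.992, 0.001], [0.992, -0.123, -0.0], [0.0, 0.001, -1.0]]
contact_force: [0.2, -0.5, -0.1]
opening: 19.7
gripper_force: 50.0
```

Run:
```python
from h import *
import pickle
d={n:grab(n) for n in("wrist","top","scene")};s=arm.sense();d["tcp"]=s;pickle.dump(d,open("f5.pkl","wb"))
plan(541.7,-86.6,142,82.8,1)
g=d["top"];h=d["scene"]
W=np.zeros((420,800,3),np.uint8)
a=cv2.resize(g["frame"][140:245,140:320],None,fx=2.5,fy=2.5,interpolation=2);b=cv2.resize(h["frame"][200:310,270:415],None,fx=2.4,fy=2.4,interpolation=2)
W[:a.shape[0],:a.shape[1]]=a;W[:b.shape[0],452:452+b.shape[1]]=b
cv2.imwrite("pics/c5.png",W[...,::-1])
```

```text
now [543.2 -84.5 144.7] yaw 82.92 tilt [ 0.0025 -0.0004]
[np.float64(-0.0045), np.float64(-0.0024), np.float64(0.0055), 0, 0, np.float64(0.0019)],
```

View pics/c5.png

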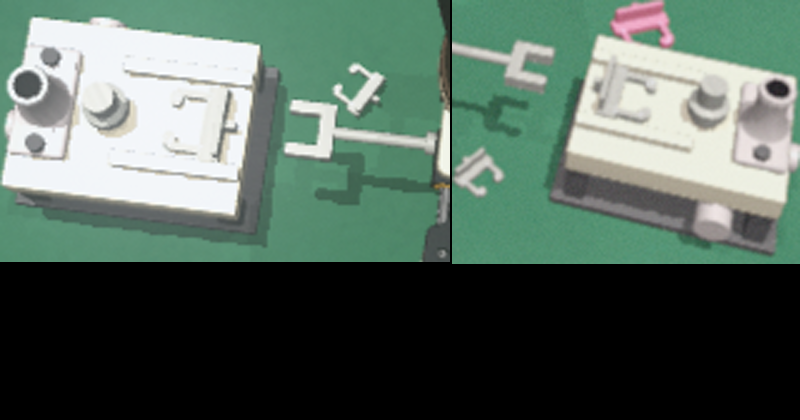

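The view shows the prongs (crop (290,107) and (290,150)) lined up outside the open end, with the rib at (235,127) within about 2 mm of the fork axis. A small trim, then the approach.

Call:
send_rows([
  [0,-0.003,0.004,0,0,0.001],
  [0,0,0,0,0,0],
  [0,0,0,0,0,0],
])

```text
t: 7.22
tool_pos: [540.9, -84.2, 141.3]
eef_rot: [[0.124, 0.992, 0.0], [0.992, -0.124, -0.0], [-0.0, 0.0, -1.0]]
contact_force: [0.0, -0.0, -1.3]
opening: 19.7
gripper_force: 50.0
```

Run:
```python
from h import *
d={n:grab(n) for n in("top","scene")}
plan(541.7,-86.6,142,82.8,1)
import pickle;pickle.dump(d,open("f6.pkl","wb"))
# prong head centroid by colour in both views -> height
for n in d:
    F=d[n];p=proj(F,(557,35,80));h=cv2.cvtColor(F["frame"],cv2.COLOR_RGB2HSV)
    m=((h[...,1]<70)&(h[...,2]>110)).astype(np.uint8)
    x0,y0=(p-14).astype(int);sub=m[y0:y0+28,x0:x0+28];print(n,p.round(1));print("\n".join("".join("#" if v else "." for v in row) for row in sub),x0,y0)
```

```text
now [541.  -84.2 141.3] yaw 82.87 tilt [ 0.0001 -0.    ]
[np.float64(-0.0045), np.float64(0.0021), np.float64(-0.0014), 0, 0, np.float64(0.0012)],
top [259.7 192.2]
............................
............................
............................
............................
...........##########.......
...........#################
..........##################
..........##################
...........#################
...........##.##############
................#####.######
......................######
......................######
......................######
......................######
......................######
......................######
......................######
.....................#######
.....................#######
.........##..........#######
........############.#######
........####################
........####################
........####################
.........###################
.........##################.
................###########. 245 178
scene [305.5 228.1]
............................
............................
............................
......#####.................
.....###########............
....################........
....##################......
....###################.....
######################......
######################......
######################......
######################......
##########....#######.......
##########........###.......
.########...................
.#########..................
.##############.............
.#################..........
.##################.........
.##################.........
.##################.........
.##################.........
....##############..........
.......###########..........
.............#####..........
...............#............
............................
............................ 291 214
```

Run:
```python
from h import *
import pickle
d=pickle.load(open("f6.pkl","rb"));f,g=d["top"],d["scene"]
print(tri([(f,255.3,185),(g,310,234)]).round(1),tri([(f,253.3,201.5),(g,314,222)]).round(1))
for z in(80,87):print(ray(f,255.3,185,z).round(1),ray(f,253.3,201.5,z).round(1),ray(g,310,234,z).round(1))
```

```text
[569.1  43.3  79.5] [541.4  47.   81.2]
[569.   42.1  80. ] [541.7  45.2  80. ] [569.4  44.4  80. ]
[567.3  41.7  87. ] [540.3  44.8  87. ] [575.   44.5  87. ]
```

Call:
send_rows([
  [0.03,0,0,0,0,0],
  [0.03,0,0,0,0,0],
  [0.01,0,0,0,0,0],
  [0.008,0,0,0,0,0],
  [0.008,0,0,0,0,0],
])

```text
t: 7.95
tool_pos: [546.2, -41.6, 141.2]
eef_rot: [[0.124, 0.992, -0.0], [0.992, -0.124, -0.0], [-0.0, -0.0, -1.0]]
contact_force: [-0.0, -0.5, -0.8]
opening: 19.5
gripper_force: 50.0
```

Call:
send_rows([
  [0.008,0,0,0,0,0],
  [0.008,0,0,0,0,0],
  [0.008,0,0,0,0,0],
  [0.008,0,0,0,0,0],
  [0.008,0,0,0,0,0],
])

```text
t: 8.57
tool_pos: [548.8, -21.5, 141.2]
eef_rot: [[0.124, 0.992, 0.0], [0.992, -0.124, -0.0], [-0.0, 0.0, -1.0]]
contact_force: [0.3, -0.8, -1.4]
opening: 19.8
gripper_force: 50.0
```

Run:
```python
from h import *
d={n:grab(n) for n in("top","scene")}
s=arm.sense();p=s["tool_pos"];u=np.array([.125,.992]);print(p,(np.array(p[:2])-[572.5,161.5])@u+130,np.round(s["eef_rot"],3)[0],s["contact_force"],s["opening"])
import pickle;pickle.dump(d,open("f7.pkl","wb"))
g=d["top"];h=d["scene"]
W=np.zeros((440,800,3),np.uint8)
a=cv2.resize(g["frame"][140:240,140:280],None,fx=3,fy=3,interpolation=2);b=cv2.resize(h["frame"][205:305,300:425],None,fx=3,fy=3,interpolation=2)
W[:a.shape[0],:a.shape[1]]=a;W[:b.shape[0],424:424+b.shape[1]]=b
cv2.imwrite("pics/c7.png",W[...,::-1])
```

```text
[548.76817451 -21.01764242 141.24830962] -54.0239794632904 [0.123 0.992 0.   ] [-0.43497571  0.30867713 -1.9684601 ] 19.637676478360056
```

View pics/c7.png

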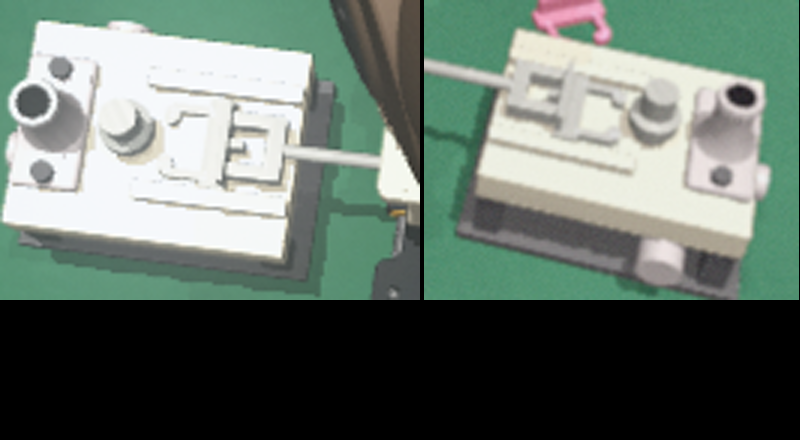

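The prongs straddle the rib (crop (237,150)) and push the heel; the clip has moved toward the shaft, still square. Continuing.

Call:
send_rows([
  [0.008,0,0,0,0,0],
  [0.008,0,0,0,0,0],
  [0.006,0,0,0,0,0],
  [0.006,0,0,0,0,0],
  [0.006,0,0,0,0,0],
])

```text
t: 9.3
tool_pos: [550.8, -6.8, 141.2]
eef_rot: [[0.126, 0.992, -0.0], [0.992, -0.126, -0.003], [-0.003, -0.0, -1.0]]
contact_force: [-0.4, -11.8, 1.6]
opening: 19.8
gripper_force: 50.0
```

Call:
send_rows([
  [0.006,0,0,0,0,0],
  [0.006,0,0,0,0,0],
  [0.004,0,0,0,0,0],
])

```text
t: 9.68
tool_pos: [551.7, -0.0, 141.2]
eef_rot: [[0.127, 0.992, -0.001], [0.992, -0.127, -0.003], [-0.004, -0.0, -1.0]]
contact_force: [-0.1, -7.6, -0.6]
opening: 19.7
gripper_force: 50.0
```

Call:
send_rows([
  [0.004,0,0,0,0,0],
  [0.004,0,0,0,0,0],
  [0.004,0,0,0,0,0],
])

```text
t: 10.05
tool_pos: [552.5, 9.2, 141.2]
eef_rot: [[0.124, 0.992, -0.0], [0.992, -0.124, -0.0], [-0.0, -0.0, -1.0]]
contact_force: [1.5, -6.1, -0.6]
opening: 20.0
gripper_force: 50.0
```

Call:
send_rows([
  [0.003,0,0,0,0,0],
  [0.003,0,0,0,0,0],
])

```text
t: 10.3
tool_pos: [552.5, 9.6, 141.0]
eef_rot: [[0.126, 0.992, -0.001], [0.992, -0.126, -0.003], [-0.003, -0.001, -1.0]]
contact_force: [-1.0, -12.1, 1.4]
opening: 19.6
gripper_force: 50.0
```

Call:
send_rows([
  [0.003,0,0,0,0,0],
  [0,0,0,0,0,0],
])

```text
t: 10.55
tool_pos: [552.5, 9.8, 140.9]
eef_rot: [[0.127, 0.992, -0.002], [0.992, -0.127, -0.005], [-0.005, -0.001, -1.0]]
contact_force: [-0.9, -14.1, 2.5]
opening: 19.7
gripper_force: 50.0
```

Run:
```python
from h import *
d={n:grab(n) for n in("top","scene")}
s=arm.sense();print(s["tool_pos"],s["contact_force"])
g=d["top"];h=d["scene"]
W=np.zeros((400,800,3),np.uint8)
a=cv2.resize(g["frame"][145:235,140:260],None,fx=4,fy=4,interpolation=2)[:400,:440];b=cv2.resize(h["frame"][205:305,310:400],None,fx=4,fy=4,interpolation=2)
W[:a.shape[0],:a.shape[1]]=a;W[:b.shape[0],440:440+b.shape[1]]=b
cv2.imwrite("pics/c8.png",W[...,::-1])
```

```text
[552.49169603   9.74118283 140.94666543] [ -1.96630728 -14.12938501   2.77358248]
```

View pics/c8.png

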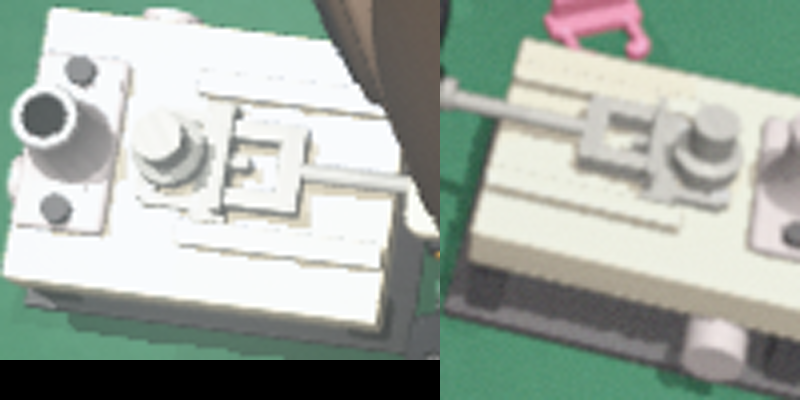

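The clip's arms have passed the shaft and its heel sits against the collar (top crop (222,160)); force rose against a hard stop after the snap. Backing the fork straight out.

Call:
send_rows([
  [-0.01,0,0,0,0,0],
  [-0.02,0,0,0,0,0],
  [-0.06,0,0,0,0,0],
  [-0.08,0,0,0,0,0],
  [-0.08,0,0,0,0,0],
])

```text
t: 11.28
tool_pos: [537.5, -111.3, 141.2]
eef_rot: [[0.123, 0.992, 0.0], [0.992, -0.123, 0.001], [0.001, 0.0, -1.0]]
contact_force: [-0.4, -1.5, -0.7]
opening: 19.9
gripper_force: 50.0
```

```bash
python3 -c "
from h import *
plan(423,-215,125,96.8,5);print(arm.sense()['contact_force'])"
```

```text
now [ 537.5 -111.3  141.2] yaw 82.94 tilt [0.0003 0.0005]
[np.float64(-0.0468), np.float64(-0.0403), np.float64(0.0065), 0, 0, np.float64(-0.0462)],
[np.float64(-0.0448), np.float64(-0.0426), np.float64(0.0065), 0, 0, np.float64(-0.0462)],
[np.float64(-0.0427), np.float64(-0.0447), np.float64(0.0065), 0, 0, np.float64(-0.0462)],
[np.float64(-0.0405), np.float64(-0.0467), np.float64(0.0065), 0, 0, np.float64(-0.0462)],
[np.float64(-0.0382), np.float64(-0.0486), np.float64(0.0065), 0, 0, np.float64(-0.0462)],
[-0.35474061 -1.48159948 -0.70095928]
```

Call:
send_rows([
  [-0.047,-0.04,0.006,0,0,-0.046],
  [-0.045,-0.043,0.006,0,0,-0.046],
  [-0.043,-0.045,0.006,0,0,-0.046],
  [-0.04,-0.047,0.006,0,0,-0.046],
  [-0.038,-0.049,0.006,0,0,-0.046],
])

```text
t: 11.9
tool_pos: [421.7, -214.6, 126.2]
eef_rot: [[-0.118, 0.993, 0.001], [0.993, 0.118, 0.0], [0.0, 0.001, -1.0]]
contact_force: [0.3, -1.7, -1.2]
opening: 19.6
gripper_force: 50.0
```

Call:
send_rows([
  [0,0,0,0,0,0],
  [0,0,0.05,0,0,0],
  [0,0,0.03,0,0,0],
  [0,0,0.01,0,0,0],
  [0,0,0,0,0,0],
])

```text
t: 12.52
tool_pos: [422.6, -213.7, 81.1]
eef_rot: [[-0.117, 0.993, -0.0], [0.993, 0.117, 0.0], [0.0, -0.0, -1.0]]
contact_force: [-0.7, -0.1, -1.3]
opening: 19.3
gripper_force: 50.0
```

```bash
python3 -c "
from h import *
plan(423,-215,70,96.8,2);print(arm.sense()['contact_force'])"
```

```text
now [ 422.6 -213.7   81.1] yaw 96.71 tilt [-0.0003  0.0003]
[np.float64(-0.0013), np.float64(0.0002), np.float64(0.0111), 0, 0, np.float64(-0.0007)],
[np.float64(-0.0013), np.float64(0.0002), np.float64(0.0111), 0, 0, np.float64(-0.0007)],
[-0.707174   -0.14214179 -1.25063341]
```

Call:
send_rows([
  [0,0,0.012,0,0,0],
  [0,0,0.008,0,0,0],
  [0,0,0.002,0,0,0],
  [0,0,0,0,0,0],
])

```text
t: 13.02
tool_pos: [422.3, -214.1, 70.2]
eef_rot: [[-0.116, 0.993, -0.0], [0.993, 0.116, -0.0], [-0.0, -0.0, -1.0]]
contact_force: [-0.0, 0.4, -0.6]
opening: 19.6
gripper_force: 50.0
```

Call:
send_rows([
  [0,0,0,0,0,0],
  [0,0,0,0,0,0],
  [0,0,0,0,0,0],
  [0,0,0,0,0,0],
], claw=60)

```text
t: 13.52
tool_pos: [422.4, -214.1, 70.3]
eef_rot: [[-0.116, 0.993, 0.0], [0.993, 0.116, -0.0], [-0.0, 0.0, -1.0]]
contact_force: [-0.3, -0.2, 0.4]
opening: 55.1
gripper_force: 0.0
```

Call:
send_rows([
  [0,0,-0.04,0,0,0],
  [0,0,-0.08,0,0,0],
  [0,0,-0.1,0,0,0],
  [-0.08,0,-0.08,0,0,0],
  [0,0,0,0,0,0],
])

```text
t: 14.15
tool_pos: [428.4, -257.3, 223.2]
eef_rot: [[-0.112, 0.994, 0.005], [0.994, 0.112, -0.004], [-0.005, 0.005, -1.0]]
contact_force: [0.5, -0.2, -0.6]
opening: 60.2
gripper_force: 0.0
```

Run:
```python
from h import *
d={n:grab(n) for n in("top","scene")}
g=d["top"];h=d["scene"];import pickle;pickle.dump(d,open("f9.pkl","wb"))
W=np.zeros((600,800,3),np.uint8)
a=cv2.resize(g["frame"][145:235,140:250],None,fx=4,fy=4,interpolation=2);b=cv2.resize(h["frame"][205:305,310:400],None,fx=3.6,fy=3.6,interpolation=2)
W[:a.shape[0],:a.shape[1]]=a;W[:b.shape[0],440:440+b.shape[1]]=b
c=g["frame"][140:320,130:470];W[370:550,:340]=c;c=h["frame"][170:300,140:420];W[370:500,400:680]=c
cv2.imwrite("pics/c9.png",W[...,::-1])
```

```text
(no output)
```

View pics/c9.png

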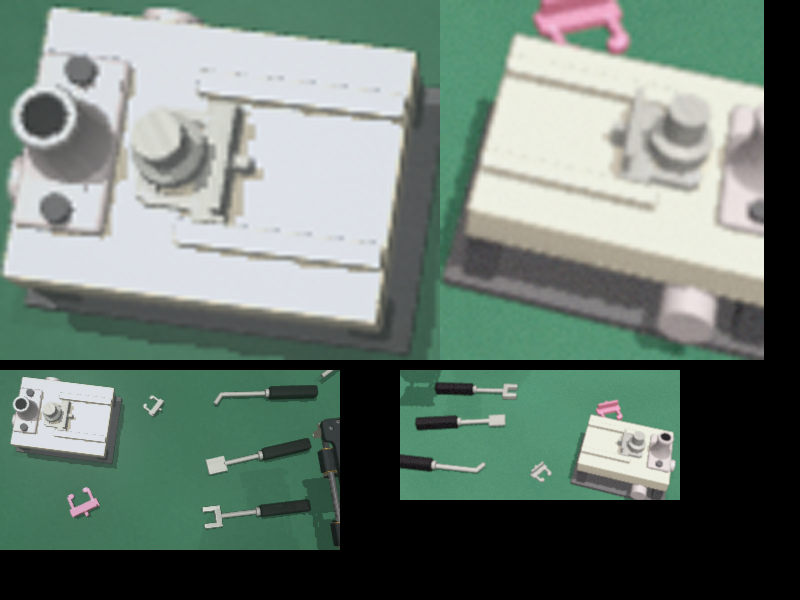

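The clip is fully around the shaft, level and square (heel at crop (228,160)), and the fork lies on the bench where it came from. Its heel has moved about 47 mm, as the travel to the seat requires, so I hand the job in.

```bash
python3 -c "
from h import *
print(arm.finish_job())"
```

```text
the job is handed in; nothing more can be done
None
```

I pushed the clip along the track with the fork until it snapped into the shaft groove, laid the fork back down on the bench well clear of the fixture, and handed the job in. The final camera views showed the clip seated square around the shaft; the hand-in returned no verdict.

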